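# Fit the grinder's bayonet lid and hold it half-way to its lock

## Task

Fit the loose lid on the little nut grinder: set it straight down with its two side pins in the two slots of the rim, and turn it clockwise, seen from above, to the run position half-way (45 degrees) along its quarter turn, well short of the click that locks it. A spring pushes the lid back, so keep hold of its grip and finish while still holding it there, turned half-way and flat on the rim. Leave the other things on the worktop where they are.

Things in the scene. Friction and masses are not known exactly. Their poses are not given: they have to be found in the camera images.
- grinder_mouth (a point): centre of the mouth of the grinder, level with its flat rim: a round steel bowl, 100 mm across, rim 95 mm above the worktop, on a black base 114 mm across, fixed to the worktop. z is up, x points to one of the two slots. The bore is 72 mm wide; two slots 15 mm wide open out of it at +x and -x, out to 45 mm from the axis
- half_mark (a point): small round bead on the rim, 48 mm from the axis and 45 degrees clockwise of the +x slot (another one is opposite): the half-way run position for the ends of the lid's bar. Below a lip 7 mm thick the track runs clockwise from the slots; anticlockwise is blocked
- lock_mark (a point): raised bar on the rim, 48 mm from the axis and 90 degrees clockwise of the +x slot (another one is opposite): the locked position. From about 68 degrees spring balls resist the lid's pins, beyond about 80 degrees the lid clicks home
- lid_centre (a point): centre of the loose lid, half-way up, 30 mm above its underside; the lid (0.13 to 0.25 kg) stands upright on the worktop. z is up. From below: a black plug 68 mm across and 19 mm high, then a round steel flange 90 mm across from 19 to 25 mm, then the grip bar. Seated, the flange lies on the rim and this point is 11 mm above the mouth point
- lid_grip (a point): middle of the lid's black grip bar, 42 mm above the lid's underside: the bar is 56 mm long (x), 16 mm wide (y) and 34 mm high, from the flange's top (25 mm) to 59 mm above the underside
- lid_pin (a point): tip of the lid's +x pin, 43 mm from the axis and 6 mm above the lid's underside; a like pin points to -x. The pins are round, 8 mm thick, in line with the bar; both ends are alike, so the lid also fits half a turn round
- run_ring (a joint): ring inside the grinder that the pins push round as the lid turns clockwise, in rad: 0 at rest; it follows the lid from about 0.13 rad past the slots, so it reads about 0.66 with the lid turned half-way (45 degrees) and 1.42 at the locked end. Its spring pushes the lid back with 0.04 Nm at 0 and 0.09 Nm half-way
- garlic: bystander: garlic bulb, 60 mm; origin at the centre of its underside
- salt_shaker: bystander: salt shaker, 44 mm wide, 90 mm tall; origin at the centre of its underside
- spice_1: bystander: spice jar, 41 mm wide, 105 mm tall; origin at the centre of its underside
- egg_cup_1: bystander: pale egg cup, 47 mm wide, 52 mm tall; origin at the centre of its underside
- teaspoon: bystander: teaspoon, 130 mm long, 11 mm high, lying between grinder and lid; origin at the centre of its underside
- matchbox: bystander: matchbox, 53 x 36 x 16 mm; origin at the centre of its underside
- nutmeg_grater: bystander: small tin grater, 69 x 35 x 27 mm; origin at the centre of its underside
- measure_1: bystander: copper measuring cup with handle, 115 x 54 x 36 mm; origin at the centre of its underside

How it is judged (in metres and radians):
On the way, in this order (a step that is already met when the one before it is completed fails the run):
1. the lid is lifted clear of the worktop in the fingers (height (world z) of lid_centre above 0.06 m and contact force between the fingers and lid above 0.5 N), for 0.1 s.
2. the lid is down in the mouth with its pins in the slots, not yet turned (horizontal distance between lid_centre and grinder_mouth below 0.005 m and z of lid_centre in the frame of grinder_mouth between 0.007 and 0.0145 m and angle between lid_centre's own z axis and vertical below 0.09 rad and value of joint run_ring below 0.3 rad and angle between the x axis of lid_centre and the x axis of grinder_mouth, either way round below 0.4 rad), for 0.05 s.
At the end, for the whole second after the job is handed in: the lid sits in the mouth (within 5 mm of its axis, within 4 mm of resting on the rim, tilted less than 5 degrees), turned clockwise 45 degrees from the slots, give or take 12, with the ring pushed round (0.40 to 0.92 rad), still, and gripped by the fingers (horizontal distance between lid_centre and grinder_mouth below 0.005 m and z of lid_centre in the frame of grinder_mouth between 0.007 and 0.0145 m and angle between lid_centre's own z axis and vertical below 0.09 rad and angle between the x axis of lid_centre and the x axis of grinder_mouth, either way round between 0.576 and 0.995 rad and value of joint run_ring between 0.4 and 0.92 rad and contact force between the fingers and lid above 1 N and angular speed of lid below 0.1 rad/s); the arm keeps its last pose, push and grip.
It fails at once if the lid is turned on to the lock click (value of joint run_ring above 1.15 rad).
It fails at once if a bystander is shifted more than 30 mm (distance of any of garlic, salt_shaker, spice_1, egg_cup_1, teaspoon, matchbox, nutmeg_grater, measure_1 from where it was at the start of the episode above 0.03 m).
It also fails if it takes over 40 s, if anything falls off the work surface, if the arm or the gripper's body presses on something with over 40 N, if the wrist force passes 120 N, or if a joint passes its speed limit or range.

## Robot

A 6-joint arm with a two-finger parallel gripper is mounted at the origin on a cart in front of the work surface, level with it; the furniture and walls round the work are solid. World frame = base frame: x ahead of the robot, y to its left, z up, the work surface at z = 0. Lengths are in mm, angles in rad, forces in N, time in s.
With the tool pointing down it reaches from about 275 to 750 mm from the base axis. Payload 10.2 kg.
Tool frame: the origin (TCP) lies at the very end of the fingers, on their centre line; the grasp point (between the pads) lies 19 mm behind it; z points along the fingers, y is the line along which they close (so a half turn about z gives the same grasp; the last joint's range is limited). The gripper opens to 85 mm and grips with 20 to 120 N. Pads are 22 mm wide; open, the fingers measure 114 mm over their backs; the gripper's body (76 mm by 85 mm) begins 54 mm behind the grasp point. The pads swing forward as they close: fully open they stand 13 mm farther back than shut.
Start: joints at [-1.403, 0.313, 1.498, -0, 1.331, -0.223], TCP at [199.975, -485.429, 231.294] pointing down, gripper open.
Joint ranges: [-2.94, 2.94], [-0.97, 2.17], [0.19, 2.56], [-1.23, 4.37], [0.02, 3.11], [-2.88, 2.88]. Speed limits (rad/s): [2.39, 2.39, 3.01, 3.14, 3.14, 3.14].

## Interface

Orientations are given as a unit quaternion [w, x, y, z].
In Python, from rig import ctrl, optics gives the robot as it stands. The module is installed in compiled form; this text tells all that it offers.
- The arm moves only by the shell command python3 -m handwheel 'ROWS' [FORCE]. ROWS is JSON, a list that holds one entry, the list of rows, each a list of 5 numbers: the gripper command: -1 is fully open, 1 is shut, values between are in proportion, then the shift along the world's x, y, z in units of 50 mm (1.0 is 50 mm), then the turn about the world's z in units of 8 degrees (1.0 is 8 degrees). In form: [[[gripper, tx, ty, tz, twist], ...]]. A call has 1 to 10 rows; each row shifts and turns the commanded pose from where the row before left it; what a row does not reach is not made up. A row lasts 1/10 s, in which the tool goes at most 50 mm and 8.59 degrees, less where a joint would pass 70% of its speed; a pose out of reach is approached as far as the arm can. A call is refused whole if a number of a shift passes 1 or a number of a turn 1, either way. A call with a gripper value outside its range is refused whole. The fingers move at their own pace and stop on an object; FORCE is the grip in N (left out, the last holds). Time passes only in rows, so rows that do not move let the fingers close. It gives the time, the measured TCP pose, the force, the opening and the grip force at its end, in the units of the state.
- ctrl.sense(): the state, without advancing time (a new reading comes with each control period).
- optics.capture(name): name is "scene" or "top"; returns a dict with "img" (420x560x3 uint8, blue, green, red), "K" (3x3 intrinsics, pixels), "R" (3x3) and "t" (3): a world point X has camera coordinates R X + t. Camera axes: x right, y down, z forward; pixel columns grow to the right and rows downward; lengths in mm; the calibration is good to about 2 mm. A picture is of the moment at which its call begins. There is no depth.
- ctrl.finish_job(): hands the job in; it is judged then, once.
The state is a dict: "time_s": time; "joints": joint angles; "dq": joint speeds; "tau": joint torques, N m; "eef_pos": TCP position; "ee_rot": TCP orientation; "force": force on the tool from outside, world axes, zero at the start; "wrist_torque": the same for the moment, N m; "grip_width": opening from 0.0 (shut) to 1.0 (fully open); "grip_force": force on a finger pad.
Only numpy, scipy, OpenCV 4.12 (cv2) and the standard library are available. Lean on these libraries where they do the work, as an engineer would, in place of code of your own. Each camera call takes 0.05 s, during which the arm holds its last target. There are 200 camera calls.

## Working session

There is one attempt and no reset: what is moved stays moved. The work goes in short steps, Python scripts to look and compute and a shell command to move; the robot and the scene stay as the last step left them, time stands still between calls to the robot, and variables do not carry over. Pictures are saved under pics/ and viewed, at most 10 in all, crops included, and the job is handed in when it is done.

```bash
mkdir -p pics; python3 - <<'E'
from rig import ctrl, optics
import cv2
for n in("scene","top"):
    c=optics.capture(n); cv2.imwrite(f"pics/{n}0.png",c["img"]); print(n,c["K"].tolist(),c["R"].round(4).tolist(),c["t"].round(1).tolist())
s=ctrl.sense();print(s["eef_pos"],s["ee_rot"],s["time_s"])
E
```

```text
scene [[406.97619278091884, 0.0, 278.3840366496827], [0.0, 406.97619278091884, 207.10029551695496], [0.0, 0.0, 1.0]] [[0.9668, 0.2555, 0.0079], [0.2041, -0.7531, -0.6254], [-0.1538, 0.6063, -0.7802]] [-482.8, 32.4, 1136.5]
top [[392.103472309206, 0.0, 279.79360974261454], [0.0, 392.103472309206, 211.9615062888621], [0.0, 0.0, 1.0]] [[0.011, -0.999, -0.0424], [-0.996, -0.0072, -0.0889], [0.0885, 0.0432, -0.9951]] [100.4, 466.9, 932.5]
[ 199.95719233 -485.20484645  230.83122629] [-5.43549972e-04  9.80967917e-01  1.94169127e-01  1.54056307e-05] 0.1
```

View pics/scene0.png

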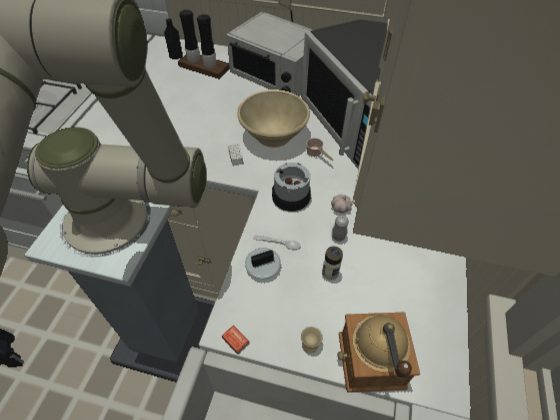

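View pics/top0.png

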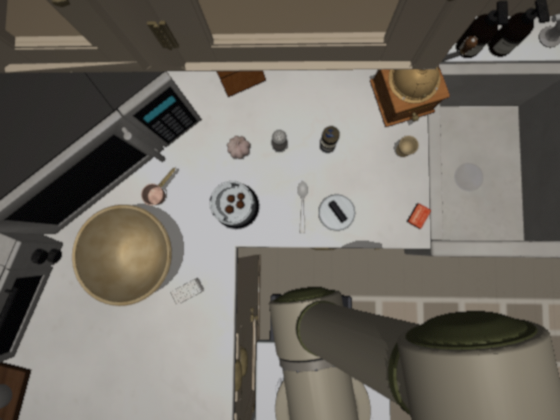

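The scene view shows the grinder at about (291,183) and the lid at (263,262). The top view shows the grinder at (234,204), the lid at (337,212) and the spoon between them. Next I enlarge both.

```bash
python3 - <<'E'
import cv2,numpy as np
s=cv2.imread("pics/scene0.png");t=cv2.imread("pics/top0.png")
f=lambda im,u,v:cv2.resize(im[v-30:v+30,u-40:u+40],(400,300),interpolation=cv2.INTER_CUBIC)
cv2.imwrite("pics/crop.png",np.vstack([np.hstack([f(s,291,185),f(s,263,262)]),np.hstack([f(t,234,204),f(t,337,212)])]))
E
```

```text
(no output)
```

View pics/crop.png

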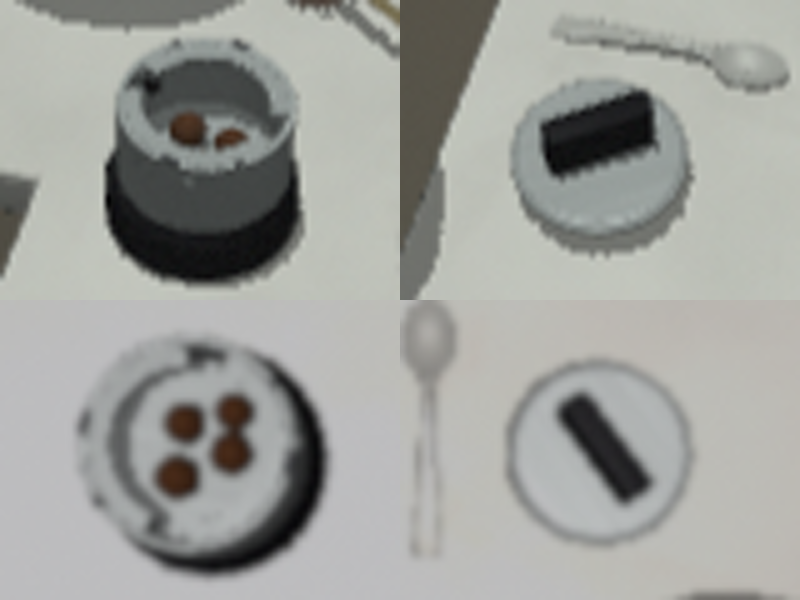

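```bash
cat > h.py <<'E'
import cv2,numpy as np
from rig import ctrl,optics
def ray(c,uv,z):
    uv=np.atleast_2d(np.asarray(uv,float)); d=(np.c_[uv,np.ones(len(uv))]@np.linalg.inv(c["K"]).T)@c["R"]
    o=-c["R"].T@c["t"]; return o+d*((z-o[2])/d[:,2])[:,None]
def proj(c,X):
    p=np.atleast_2d(X)@c["R"].T+c["t"]; p=p@c["K"].T; return p[:,:2]/p[:,2:]
def tri(cs,uvs):
    A=[];b=[]
    for c,uv in zip(cs,uvs):
        o=-c["R"].T@c["t"]; d=ray(c,uv,0)[0]-o; d/=np.linalg.norm(d); P=np.eye(3)-np.outer(d,d); A.append(P); b.append(P@o)
    A=np.vstack(A);b=np.hstack(b);x=np.linalg.lstsq(A,b,rcond=None)[0];return x,np.abs(A@x-b).max()
def circ(p):
    a,b,c=np.linalg.lstsq(np.c_[2*p[:,:2],np.ones(len(p))],(p[:,:2]**2).sum(1),rcond=None)[0]
    return np.array([a,b,np.sqrt(c+a*a+b*b)])
E
python3 - <<'E'
from h import *
S=optics.capture("scene");T=optics.capture("top")
rs=np.array([(117,110),(205,40),(298,95),(205,170),(140,62),(275,62),(138,150),(280,145)])/5+[251,155]
rt=(np.array([(78,440),(100,375),(140,345),(185,335),(245,350),(185,555),(110,510)])-[0,300])/5+[194,174]
for h in (85,90,95,100,105): print(h,circ(ray(S,rs,h)).round(1),circ(ray(T,rt,h)).round(1))
def bar(c,u,v):
    g=c["img"].max(2)[v-20:v+20,u-25:u+25]; m=(g<75).astype(np.uint8)
    n,l,st,ce=cv2.connectedComponentsWithStats(m)
    k=[i for i in range(1,n) if 40<st[i,4]<500]
    for i in k:
        r=cv2.minAreaRect(np.argwhere(l==i)[:,::-1].astype(np.float32)); print("bar",st[i,4],np.round(r[0]+np.array([u-25,v-20]),2),r[1:],(cv2.boxPoints(r)+[u-25,v-20]).round(1).tolist())
bar(S,263,262);bar(T,337,212)
# flange circle in both: colour vs. table
ls=(np.array([(512,165),(540,100),(600,78),(660,100),(690,160),(660,212),(600,235),(540,212)])-[400,0])/5+[223,232]
lt=(np.array([(508,450),(535,385),(600,360),(665,390),(691,450),(665,515),(600,541),(535,515)])-[400,300])/5+[297,182]
for h in (15,20,25,30): print(h,circ(ray(S,ls,h)).round(1),circ(ray(T,lt,h)).round(1))
# bar-end top corners triangulated below; polar profiles of rim
for c,n,r0 in((S,"S",rs),(T,"T",rt)):
    x,y,R=circ(ray(c,r0,95)); a=np.deg2rad(np.arange(0,360,10))
    for r in (41,48):
        p=proj(c,np.c_[x+r*np.cos(a),y+r*np.sin(a),95+0*a]).astype(np.float32)
        g=cv2.remap(cv2.cvtColor(c["img"],6),p[None,:,0],p[None,:,1],1)[0]; print(n,r,g.tolist())
E
```

```text
85 [481.5 218.2  50.1] [481.8 213.   50.2]
90 [482.4 213.6  49.8] [481.2 212.2  50. ]
95 [483.4 209.   49.5] [480.6 211.3  49.7]
100 [484.3 204.4  49.2] [480.1 210.5  49.4]
105 [485.2 199.8  48.9] [479.5 209.6  49.1]
bar 260 [262.25 258.25] ((11.384199142456055, 23.084625244140625), 71.56505584716797) [[249.5, 256.5], [271.4, 249.2], [275.0, 260.0], [253.1, 267.3]]
bar 150 [337.26 211.18] ((22.200002670288086, 6.600001335144043), 53.130104064941406) [[328.0, 204.3], [333.2, 200.3], [346.6, 218.1], [341.3, 222.0]]
15 [467.2 -30.9  45.3] [467.4 -34.3  44.4]
20 [468.2 -33.7  45. ] [466.9 -33.8  44.2]
25 [469.1 -36.6  44.8] [466.5 -33.3  44. ]
30 [470.1 -39.4  44.5] [466.  -32.8  43.7]
S 41 [93, 136, 150, 151, 150, 150, 150, 152, 151, 142, 149, 148, 144, 146, 147, 142, 59, 56, 132, 148, 151, 154, 154, 152, 152, 136, 141, 150, 150, 144, 143, 140, 152, 145, 106, 92]
S 48 [156, 166, 166, 167, 162, 163, 159, 161, 116, 147, 153, 153, 154, 140, 153, 148, 112, 102, 130, 149, 149, 144, 134, 130, 124, 85, 69, 106, 99, 92, 82, 86, 88, 84, 85, 108]
T 41 [70, 162, 161, 161, 161, 162, 159, 160, 163, 159, 164, 165, 165, 166, 167, 153, 80, 151, 158, 171, 174, 175, 173, 172, 171, 169, 165, 169, 165, 166, 166, 166, 165, 168, 108, 76]
T 48 [153, 157, 167, 159, 158, 164, 164, 155, 114, 165, 154, 161, 126, 154, 154, 137, 121, 117, 128, 118, 120, 118, 118, 109, 108, 98, 58, 107, 100, 107, 106, 96, 124, 148, 153, 149]
```

```bash
python3 - <<'E'
from h import *
S=optics.capture("scene");T=optics.capture("top")
print("cams",(-S["R"].T@S["t"]).round(),(-T["R"].T@T["t"]).round())
a=np.deg2rad(np.arange(0,360,2))
for c,n,x,y in((S,"S",483.2,210),(T,"T",480.8,211.5)):
    g0=cv2.cvtColor(c["img"],6)
    for r,A in ((40,(150,185)),(40,(330,365)),(48,(65,95)),(48,(110,140)),(48,(245,275)),(48,(290,320))):
        dd=np.arange(*A,2.5); a=np.deg2rad(dd)
        p=proj(c,np.c_[x+r*np.cos(a),y+r*np.sin(a),94.5+0*a]).astype(np.float32)
        print(n,r,A,cv2.remap(g0,p[None,:,0],p[None,:,1],1)[0].tolist())
e=ray(T,[(330.6,202.3),(344,220)],59);d=e[1]-e[0];print("bar T",e.round(1).tolist(),np.linalg.norm(d),np.rad2deg(np.arctan2(d[1],d[0])))
# scene: bar top long edge corners from crop (rear top edge and front top edge)
q=(np.array([(541,123),(645,90),(655,108),(553,143)])-[400,0])/5+[223,232]
p=ray(S,q,59);print(p.round(1).tolist(),p.mean(0)); 
for i,j in((0,1),(3,2)):
    d=p[j]-p[i];print(np.linalg.norm(d),np.rad2deg(np.arctan2(d[1],d[0])))
E
```

```text
cams [ 635. -541.  911.] [381.  63. 974.]
S 40 (150, 185) [142, 127, 104, 80, 63, 52, 42, 39, 43, 63, 77, 95, 116, 129]
S 40 (330, 365) [149, 144, 130, 114, 97, 87, 81, 79, 76, 78, 80, 81, 86, 90]
S 48 (65, 95) [164, 164, 162, 158, 151, 130, 111, 101, 107, 128, 146, 160]
S 48 (110, 140) [153, 156, 155, 158, 156, 143, 127, 128, 138, 143, 146, 151]
S 48 (245, 275) [125, 125, 90, 73, 60, 63, 70, 82, 121, 121, 114, 112]
S 48 (290, 320) [97, 96, 95, 100, 85, 72, 81, 84, 94, 98, 97, 94]
T 40 (150, 185) [149, 125, 93, 76, 78, 95, 116, 137, 156, 162, 162, 161, 166, 170]
T 40 (330, 365) [169, 165, 154, 136, 116, 107, 102, 94, 83, 70, 62, 63, 75, 106]
T 48 (65, 95) [165, 163, 156, 141, 124, 114, 114, 122, 136, 153, 165, 169]
T 48 (110, 140) [161, 159, 155, 145, 127, 121, 124, 142, 152, 159, 160, 159]
T 48 (245, 275) [109, 107, 100, 85, 70, 58, 59, 64, 76, 94, 109, 113]
T 48 (290, 320) [109, 110, 109, 110, 106, 95, 82, 82, 97, 112, 118, 124]
bar T [[486.3, -15.5, 59.0], [445.1, -46.5, 59.0]] 51.53985508687105 -143.0609860218435
[[442.5, -46.6, 59.0], [486.5, -15.0, 59.0], [494.1, -23.8, 59.0], [451.5, -56.0, 59.0]] [468.66243038 -35.37748895  59.        ]
54.17322579441754 35.68191665706481
53.30785010858389 37.04415875023192
```

```bash
python3 -m handwheel '[[[-1,0.535,0.9,0,1],[-1,0.535,0.9,0,1],[-1,0.535,0.9,0,1],[-1,0.535,0.9,0,1],[-1,0.535,0.9,0,1],[-1,0.535,0.9,0,1],[-1,0.535,0.9,0,1],[-1,0.535,0.9,0,1],[-1,0.535,0.9,0,1],[-1,0.535,0.9,0,1]]]' 40
python3 -c "
from rig import ctrl;print(ctrl.sense()['joints'])"
```

```text
time_s: 1.3
eef_pos: [456.2, -53.6, 231.5]
ee_rot: [0.0, 0.624, 0.781, 0.0]
force: [0.3, -1.6, 0.2]
grip_width: 1.002
grip_force: 0.0
[-3.72910181e-01  1.66929270e-01  1.68378233e+00 -9.70218730e-05
  1.29029554e+00 -5.94968955e-01]
```

```bash
python3 -m handwheel '[[[-1,0,0.02,-0.15,1],[-1,0,0,-0.15,1],[-1,0,0,-0.15,1],[-1,0,0,-0.15,1],[-1,0,0,-0.15,1],[-1,0,0,-0.15,1],[-1,0,0,-0.15,1],[-1,0,0,-0.15,1],[-1,0,0,-0.15,1],[-1,0,0,-0.15,1]]]'
python3 -m handwheel '[[[-1,0,0,-0.2,1],[-1,0,0,-0.2,1],[-1,0,0,-0.2,1],[-1,0,0,-0.2,1],[-1,0,0,-0.2,0.3],[-1,0,0,0,0],[-1,0,0,0,0]]]'
python3 - <<'E'
from h import *
s=ctrl.sense();q=s["ee_rot"];print(s["joints"].round(3) if hasattr(s["joints"],"round") else s["joints"],2*np.rad2deg(np.arctan2(q[2],q[1])))
ims=[optics.capture(n)["img"] for n in("scene","top")]
cv2.imwrite("pics/c1.png",np.hstack([cv2.resize(i[v-60:v+60,u-40:u+40],(400,600),interpolation=2) for i,u,v in((ims[0],265,240),(ims[1],337,205))]))
E
```

```text
time_s: 2.3
eef_pos: [455.4, -54.6, 156.0]
ee_rot: [-0.0, -0.024, 1.0, -0.0]
force: [-0.5, -0.8, -0.1]
grip_width: 0.996
grip_force: 0.0
time_s: 3.0
eef_pos: [455.6, -54.7, 106.5]
ee_rot: [0.0, -0.315, 0.949, -0.0]
force: [1.0, -0.2, -0.3]
grip_width: 1.001
grip_force: 0.0
[-0.376  0.319  1.851  0.     0.972 -2.587] 216.71097773280874
```

View pics/c1.png

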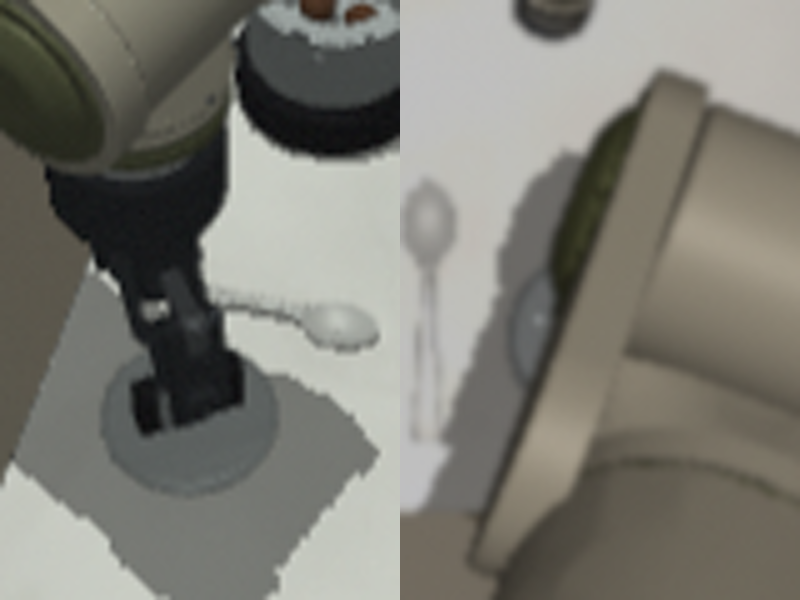

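The view shows the fingers about 20 mm short of the lid centre, as the measured TCP says. I correct for that and then go down.

```bash
python3 -m handwheel '[[[-1,0.12,0.2,0,0],[-1,0.12,0.21,0,0],[-1,0,0,-0.35,0],[-1,0,0,-0.35,0],[-1,0,0,-0.35,0],[-1,0,0,-0.25,0],[-1,0,0,-0.22,0],[-1,0,0,0,0]]]'
```

```text
time_s: 3.9
eef_pos: [467.1, -33.4, 29.3]
ee_rot: [-0.001, -0.316, 0.949, 0.001]
force: [-0.6, 0.5, -0.9]
grip_width: 1.0
grip_force: 0.0
```

```bash
python3 -m handwheel '[[[1,0,0,0,0],[1,0,0,0,0],[1,0,0,0,0],[1,0,0,0,0],[1,0,0,0,0],[1,0,0,0,0],[1,0,0,0,0],[1,0,0,0,0]]]' 60
```

```text
time_s: 4.7
eef_pos: [467.8, -34.3, 30.7]
ee_rot: [0.0, -0.316, 0.949, -0.0]
force: [-0.2, -0.6, 6.4]
grip_width: 0.173
grip_force: 59.4
```

```bash
python3 -m handwheel '[[[1,0,0,0.1,0],[1,0,0,0.5,0],[1,0,0,0.65,0],[1,0,0,0.65,0],[1,0,0,0.7,0],[1,0,0,0,0]]]'
python3 -m handwheel '[[[1,0.026,0.4,0,-0.6],[1,0.026,0.4,0,-0.6],[1,0.026,0.4,0,-0.6],[1,0.026,0.4,0,-0.6],[1,0.026,0.4,0,-0.6],[1,0.026,0.4,0,-0.6],[1,0.026,0.4,0,-0.6],[1,0.026,0.4,0,-0.6],[1,0.026,0.4,0,-0.6],[1,0.026,0.4,0,-0.56]]]'
python3 -m handwheel '[[[1,0,0.4,0,0],[1,0,0.4,0,0],[1,0,0.1,0,0],[1,0,0,0,0],[1,0,0,0,0]]]'
python3 - <<'E'
from h import *
s=ctrl.sense();q=s["ee_rot"];print(2*np.rad2deg(np.arctan2(q[2],q[1])))
ims=[optics.capture(n)["img"] for n in("scene","top")]
cv2.imwrite("pics/s2.png",ims[0]);cv2.imwrite("pics/t2.png",ims[1])
cv2.imwrite("pics/c2.png",np.hstack([cv2.resize(i[v-60:v+60,u-40:u+40],(400,600),interpolation=2) for i,u,v in((ims[0],291,165),(ims[1],234,195))]))
E
```

```text
time_s: 5.3
eef_pos: [469.1, -34.6, 164.2]
ee_rot: [0.003, -0.316, 0.949, -0.002]
force: [1.0, -0.5, -0.8]
grip_width: 0.179
grip_force: 58.9
time_s: 6.3
eef_pos: [479.8, 166.6, 159.2]
ee_rot: [-0.001, 0.097, 0.995, -0.0]
force: [0.4, -0.5, -1.4]
grip_width: 0.179
grip_force: 58.8
time_s: 6.8
eef_pos: [480.3, 210.2, 159.9]
ee_rot: [-0.0, 0.095, 0.995, -0.0]
force: [-0.3, -0.3, -1.5]
grip_width: 0.174
grip_force: 58.8
169.0918373263505
```

View pics/c2.png

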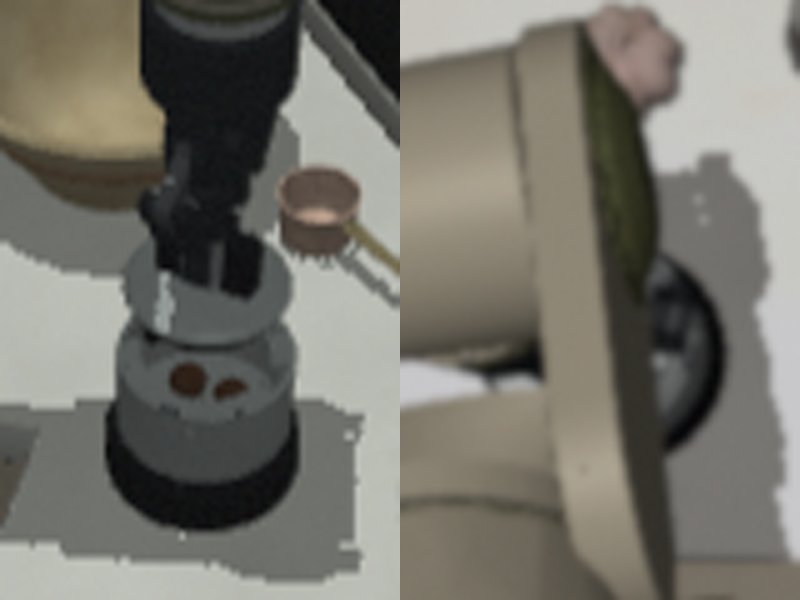

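The lid hangs level in the fingers above the mouth. I measure its flange circle in the scene view, at crop points around (123–293, 235–348).

```bash
python3 - <<'E'
from h import *
S=optics.capture("scene")
p=np.array([(123,280),(130,308),(158,336),(205,347),(250,338),(283,308),(293,280),(285,255),(268,238)])/5+[251,105]
for h in (145,148,151,154): print(h,circ(ray(S,p,h)).round(1))
r=np.array([(117,365),(128,395),(160,412),(205,422),(250,415),(283,393),(298,350)])/5+[251,105]
print(circ(ray(S,r,95)))
E
```

```text
145 [480.3 213.7  46.1]
148 [481.  210.8  45.9]
151 [481.6 207.8  45.8]
154 [482.2 204.9  45.6]
[482.15769178 209.27420678  50.56837474]
```

```bash
python3 -m handwheel '[[[1,0.015,0.02,-0.2,0],[1,0,0,-0.2,0],[1,0,0,-0.2,0],[1,0,0,-0.1,0],[1,0,0,0,0],[1,0,0,-0.05,0],[1,0,0,0,0]]]'
```

```text
time_s: 7.65
eef_pos: [481.3, 211.9, 122.8]
ee_rot: [0.0, 0.095, 0.995, 0.0]
force: [0.0, -1.0, -1.1]
grip_width: 0.18
grip_force: 58.8
```

```bash
python3 -m handwheel '[[[1,0,0,-0.05,0],[1,0,0,-0.05,0],[1,0,0,0,0]]]'
```

```text
time_s: 7.95
eef_pos: [481.1, 211.8, 117.5]
ee_rot: [-0.0, 0.095, 0.995, -0.0]
force: [0.3, 0.5, -1.0]
grip_width: 0.173
grip_force: 58.8
```

```bash
python3 -m handwheel '[[[1,0,0,-0.05,0],[1,0,0,-0.05,0],[1,0,0,-0.05,0],[1,0,0,-0.04,0],[1,0,0,0,0]]]'
```

```text
time_s: 8.45
eef_pos: [481.1, 211.8, 108.0]
ee_rot: [-0.0, 0.095, 0.995, -0.0]
force: [-0.4, 0.5, -1.2]
grip_width: 0.179
grip_force: 58.8
```

```bash
python3 -m handwheel '[[[1,0,0,-0.03,0],[1,0,0,-0.03,0],[1,0,0,0,0]]]'
```

```text
time_s: 8.75
eef_pos: [481.4, 211.9, 106.7]
ee_rot: [0.0, 0.095, 0.995, 0.0]
force: [-5.0, -1.3, 12.1]
grip_width: 0.179
grip_force: 60.7
```

Contact came at the expected seated height. Now I turn clockwise, checking the force on the way.

```bash
python3 -m handwheel '[[[1,-0.01,0,0,0],[1,0,0,0,-0.5],[1,0,0,0,-0.5],[1,0,0,0,-0.5],[1,0,0,0,-0.5],[1,0,0,0,-0.5],[1,0,0,0,0]]]'
python3 -c "
from rig import ctrl;print(ctrl.sense()['wrist_torque'])"
```

```text
time_s: 9.45
eef_pos: [481.8, 212.1, 106.7]
ee_rot: [0.002, 0.267, 0.964, 0.001]
force: [0.3, 0.7, 7.4]
grip_width: 0.176
grip_force: 60.2
[ 0.05740745  0.18129531 -0.07467442]
```

```bash
python3 -m handwheel '[[[1,0,0,0,-0.6],[1,0,0,0,-0.6],[1,0,0,0,-0.6],[1,0,0,0,-0.6],[1,0,0,0,-0.6],[1,0,0,0,-0.13],[1,0,0,0,0],[1,0,0,0,0],[1,0,0,0,0]]]'
python3 - <<'E'
from h import *
s=ctrl.sense();q=s["ee_rot"];print(2*np.rad2deg(np.arctan2(q[2],q[1])),s["wrist_torque"])
ims=[optics.capture(n)["img"] for n in("scene","top")]
cv2.imwrite("pics/c3.png",np.hstack([cv2.resize(i[v-45:v+45,u-30:u+30],(400,600),interpolation=2) for i,u,v in((ims[0],291,180),(ims[1],234,204))]))
E
```

```text
time_s: 10.35
eef_pos: [481.5, 211.9, 106.7]
ee_rot: [0.001, 0.469, 0.883, 0.001]
force: [-0.7, -1.2, 8.4]
grip_width: 0.173
grip_force: 60.3
124.07927473653048 [-0.29853433  0.3897979   0.04889071]
```

View pics/c3.png

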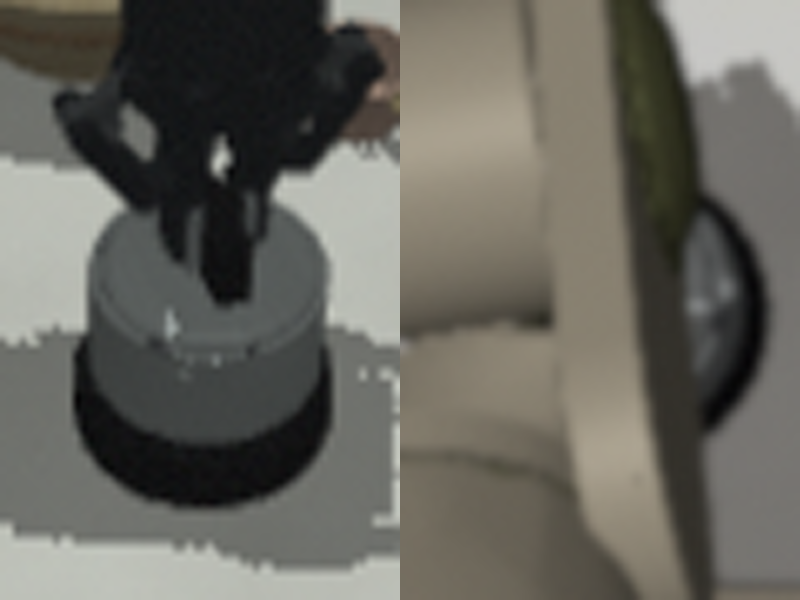

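The lid lies flat on the rim. Its bar end at about (230,300) points at the bead at about (252,350), well short of the lock mark at (155,343), so I hand it in.

```bash
python3 -c "
from rig import ctrl;print(ctrl.finish_job())"
```

```text
the job is handed in; nothing more can be done
None
```

I seated the lid in the grinder's slots, turned it 45° clockwise to the run position and handed the job in at about 10.5 s, still gripping it flat on the rim; the hand-in gave no verdict.

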